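Peel a clinging sample tray off the stack and present it

TASK

The top sample tray clings to the nested stack in the magazine. Take it by the upright lug at its corner, lift that corner first so that the tray tips up clearly while the opposite corner still sits in the nest, and peel it off without drawing the trays below up with it. Then carry it over to the sample bed and finish while still holding it still in the air: level, centred over the bed, its long sides parallel to the bed's, about 5 cm above the bed and not touching it; leave the bottle, beaker and steel puck alone.

Things in the scene. Friction and masses are not known exactly. Their poses are not given: they have to be found in the camera images.
- tray_mid (a point): Centre of the top tray: bare aluminium, loose, about 100 g, rim 138 x 108 mm (x long, y short, z up), 22 mm high; the point is 11 mm above its underside. Its lowest 8 mm (skirt 118 x 88 mm) are nested in the tray below; it rests on a shoulder (130 x 100 mm) 8 mm above its underside. At the start it is level, centred on the stack, same yaw.
- tray_lug (a point): Middle of the top tray's upright grip lug: grey block, 10 mm thick (along y), 22 mm long (x), 28 mm high, on a tongue outside the tray's +x +y corner, foot at rim height. x points outward along the tray's diagonal (tray yaw + 0.664 rad). 103 mm horizontally from tray_mid, 25 mm above it, 86 mm above the bench at the start. Lug is on the stack's side away from the robot.
- tray_far (a point): Corner of the top tray's shoulder diagonally opposite to the lug: x -65, y -50, z -3 mm from tray_mid in the tray's axes. The tray tips about this corner when its lug is lifted.
- pile_rim (a point): Centre of the rim of the three aluminium trays below, 58 mm above the bench; x along the 138 mm side. The uppermost is turned half round: its similar lug is at the opposite corner, 14 mm lower than the top tray's. They stand in a steel magazine fixed to the bench (base 176 x 146 mm, side guides lower than the rim).
- pile (a joint): How far the three lower trays have been drawn up (m), 0 = fully down; they only slide straight up together, 0.72 kg. Four clinging points near the corners grip the top tray's skirt, about 3 N each, each letting go once its own corner is some 4 mm up. Pulling on all four at once lifts the pile; tipping the tray up by its lug does not.
- bed_top (a point): Centre of the top face of the sample bed, a low steel-topped white block fixed to the bench, 150 x 120 mm (x along the 150 mm side), top 48 mm above the work surface.
- bottle_center (a point): Bystander: white plastic bottle, 60 mm diameter, 140 mm tall, upright; its centre, 70 mm up.
- beaker_center (a point): Bystander: glass beaker, 70 mm diameter, 75 mm tall; its centre, half-way up.
- puck_center (a point): Bystander: steel puck, 50 mm diameter, 30 mm high; its centre.
There are look-alikes about, which are no part of the job. Leave any orange or yellow look-alike of the part that bears tray_mid alone.

How it is judged:
By the outcome, as a careful person would: the job done as asked, in the order asked, and still so for the second after the job is handed in, while the arm keeps its last pose, push and grip.
It also fails if it takes over 38 s, if anything falls off the work surface, if the arm or the gripper's body presses on something with over 40 N, if the wrist force passes 120 N, or if a joint passes its speed limit or range.

ROBOT

A 6-joint arm with a two-finger parallel gripper is mounted at the origin on the work surface. World frame = base frame: x ahead of the robot, y to its left, z up, the work surface at z = 0. Lengths are in m, angles in degrees, forces in N, time in s.
With the tool pointing down it reaches from about 0.4 to 0.825 m from the base axis. Payload 7 kg.
Tool frame: the origin (TCP) lies midway between the tips of the shut fingers; the grasp point (between the pads) lies r.hold_point_z behind it (r.hold_point_z is the distance from the TCP to the grasp point, in m); z points along the fingers, x is the direction in which the jaws open and shut, and the axes are right-handed (so a half turn about z gives the same grasp; the last joint's range is limited). The gripper opens to 88 mm and grips with 3 to 60 N. Pads are 19 mm wide; open, the fingers measure 130 mm over their backs; the gripper's body (78 mm by 193 mm) begins 47 mm behind the grasp point.
Start: joints at [90.82, 20.546, 0.682, 0, -70.136, -16.507], TCP at [0.183, 0.65, 0.189] pointing down, gripper open.
Joint ranges: [-176.03, 176.03], [-82.01, 121.73], [-58.28, 71.71], [-173.87, 95.51], [-174.79, -0.11], [-173.66, 173.66]. Speed limits (degrees/s): [136.94, 136.94, 172.46, 180, 180, 180].

INTERFACE

Orientations are given as [roll, pitch, yaw] about the fixed x, y, z axes, in that order (R = Rz(yaw) Ry(pitch) Rx(roll)).
In Python, from plant import get_state, viewer, close_job, r gives the robot as it stands.
- The arm moves only by the tool apply_moves, never from a script. Its argument "plan" is a list of rows, each a list of 3 entries, a list of its own where there are three numbers: the closure in counts, from 0 (fully open) to 255 (shut), then the shift along the tool's x, y, z in units of 50 mm (1.0 is 50 mm), then the turn about the tool's z in units of 6 degrees (1.0 is 6 degrees). A call has 1 to 12 rows; each row shifts and turns the commanded pose from where the row before left it, along the tool's axes as they then stand; what a row does not reach is not made up. A row lasts 1/8 s, in which the tool goes at most 62.5 mm and 10.7 degrees, less where a joint would pass 70% of its speed; a pose out of reach is approached as far as the arm can. A call is refused whole if a number of a shift passes 1 or a number of a turn 1, either way. A call with a gripper value outside its range is refused whole. The fingers move at their own pace and stop on an object; "squeeze" is the grip in N (left out, the last holds). Time passes only in rows, so rows that do not move let the fingers close. It gives the time, the measured TCP pose, the force and the opening at its end, in the units of the state.
- get_state(): the state, without advancing time (a new reading comes with each control period).
- viewer.capture(name): name is "side" or "top" or "wrist"; returns a dict with "frame" (384x512x3 uint8, blue, green, red), "K" (3x3 intrinsics, pixels), "R" (3x3) and "t" (3): a world point X has camera coordinates R X + t; the wrist camera has in their place "mount" (4x4, takes a point from camera to tool coordinates, whose origin is the TCP and whose axes are the tool frame's). Camera axes: x right, y down, z forward; pixel columns grow to the right and rows downward; lengths in m; the calibration is good to about 2 mm. A picture is of the moment at which its call begins: read the wrist's pose just before it. There is no depth.
- close_job(): hands the job in, once; it reports no verdict.
The state is a dict: "time_s": time; "joints": joint angles; "qd": joint speeds; "joint_torque": joint torques, N m; "tcp_pos": TCP position; "eef_rot": TCP orientation; "contact_force": force on the tool from outside, world axes, zero at the start; "moment": the same for the moment, N m; "gripper_width": finger opening in m.
Only numpy, scipy, OpenCV 4.12 (cv2) and the standard library are available. Lean on these libraries where they do the work, as an engineer would, in place of code of your own. Each camera call takes 0.05 s, during which the arm holds its last target.

## Working session

There is one attempt and no reset: what is moved stays moved. The work goes in short steps, Python scripts to look and compute and a tool call to move; the robot and the scene stay as the last step left them, time stands still between calls to the robot, and variables do not carry over. Pictures are saved under pics/ and viewed, and the job is handed in when it is done.

Besides the shell and the picture viewer there is one more tool, called after "Request:" as name(argument=value, ...), one argument or row to a line, values as JSON. apply_moves: Moves the arm, as the interface text tells. Its arguments: {"type":"object","properties":{"plan":{"type":"array","items":{"type":"array"}},"squeeze":{"type":"number"}},"required":["plan"]}

```bash
ls; mkdir -p pics
python3 - <<'E'
from plant import get_state, viewer, r
import cv2
print(get_state()); print(r.hold_point_z, [a for a in dir(r) if a[0]!='_'])
for n in ["side","top","wrist"]:
    d=viewer.capture(n); cv2.imwrite(f"pics/a_{n}.png",d["frame"])
    print(n,d["K"].tolist(),{k:d[k].tolist() for k in d if k in("R","t","mount")})
E
```

```text
pics
{'time_s': 0.0, 'joints': array([ 9.08197391e+01,  2.05910178e+01,  6.34372776e-01, -2.05648986e-02,
       -7.01317197e+01, -1.65081697e+01]), 'qd': array([-0.06843482, -0.0290842 ,  0.06042989,  0.01452134, -0.03136039,
       -0.08735503]), 'joint_torque': array([-6.90718957e-05, -5.82713342e+01,  2.93061268e+01,  6.99731871e+00,
        6.87642954e-03, -1.63073105e-04]), 'tcp_pos': array([0.18238823, 0.64935201, 0.18783055]), 'eef_rot': array([-1.79993424e+02, -9.02160250e-02, -1.05695440e+02]), 'contact_force': array([0.13326972, 0.28820653, 0.32497057]), 'moment': array([-0.00110239,  0.05370875, -0.06845967]), 'gripper_width': 0.08758743801019477}
0.0188 ['Unreachable', 'hold_point_z']
side [[403.4350074123878, 0.0, 256.13644730306856], [0.0, 403.4350074123878, 190.87556252219395], [0.0, 0.0, 1.0]] {'R': [[0.9698621475570356, -0.2431456728462826, -0.015735199782109296], [-0.17231706523989962, -0.6388159157186927, -0.7498140135070803], [0.17226213676592597, 0.729927672855754, -0.661461524683198]], 't': [-0.45584750945136826, 0.2302341187552857, 1.4146669866259125]}
top [[364.09745384814295, 0.0, 252.4246519048372], [0.0, 364.09745384814295, 194.39895459147374], [0.0, 0.0, 1.0]] {'R': [[-0.0014350427403797775, -0.9996306488847857, 0.027138652555267165], [-0.9925903524000941, -0.0018734759382172076, -0.12149437192794493], [0.121500341458739, -0.02711191431992854, -0.9922210495284397]], 't': [0.10201922638701914, 0.523935951291342, 1.2328200927163038]}
wrist [[279.0566539763993, 0.0, 258.2861121165578], [0.0, 279.0566539763993, 191.09398930603194], [0.0, 0.0, 1.0]] {'mount': [[0.9999999288497806, 0.00027528640435895194, 0.0002579105060027437, -0.0003551485473466398], [-0.00033397722594994105, 0.9639663662496832, 0.2660239335071082, -0.07166016178144842], [-0.00017538428116043242, -0.2660240007156823, 0.9639663896026547, -0.19574802052597476], [0.0, 0.0, 0.0, 1.0]]}
```

View pics/a_top.png

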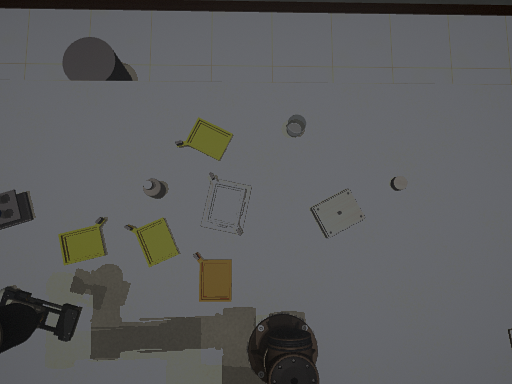

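View pics/a_side.png

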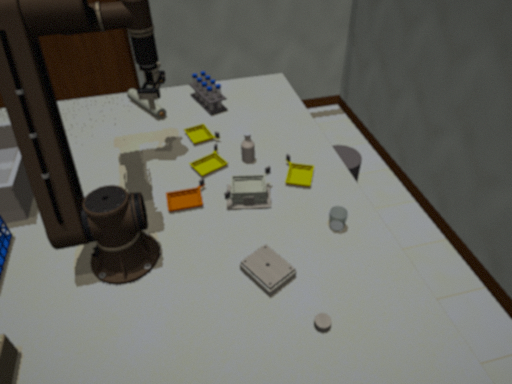

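View pics/a_wrist.png

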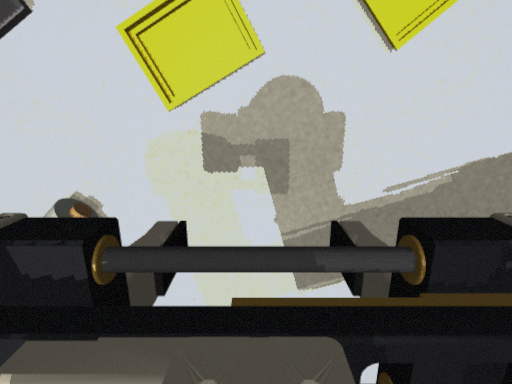

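Run:
```python
import cv2
t=cv2.imread("pics/a_top.png"); s=cv2.imread("pics/a_side.png")
def crop(im,c0,c1,r0,r1,k,n):
    c=cv2.resize(im[r0:r1,c0:c1],None,fx=k,fy=k,interpolation=cv2.INTER_CUBIC)
    for x in range(c0-c0%10+10,c1,10): 
        cv2.line(c,((x-c0)*k,0),((x-c0)*k,6),(0,0,255),1); cv2.putText(c,str(x),((x-c0)*k-8,16),0,.35,(0,0,255))
    for y in range(r0-r0%10+10,r1,10): 
        cv2.line(c,(0,(y-r0)*k),(6,(y-r0)*k),(0,0,255),1); cv2.putText(c,str(y),(8,(y-r0)*k+4),0,.35,(0,0,255))
    cv2.imwrite(n,c)
crop(t,190,265,165,245,7,"pics/b_t1.png")
crop(t,300,375,180,245,8,"pics/b_t2.png")
crop(s,215,280,160,215,9,"pics/b_s1.png")
```

```text
(no output)
```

View pics/b_t1.png

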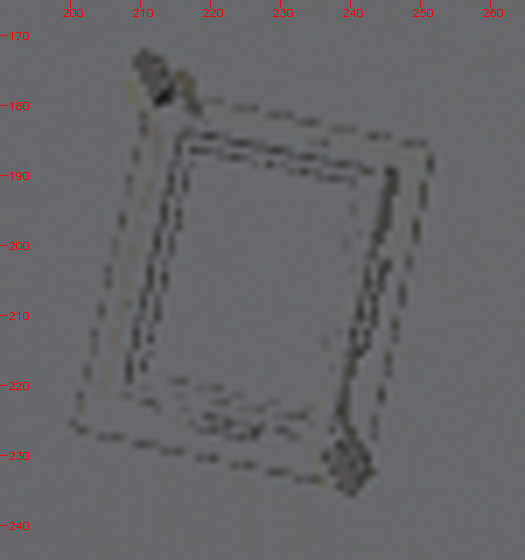

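View pics/b_t2.png

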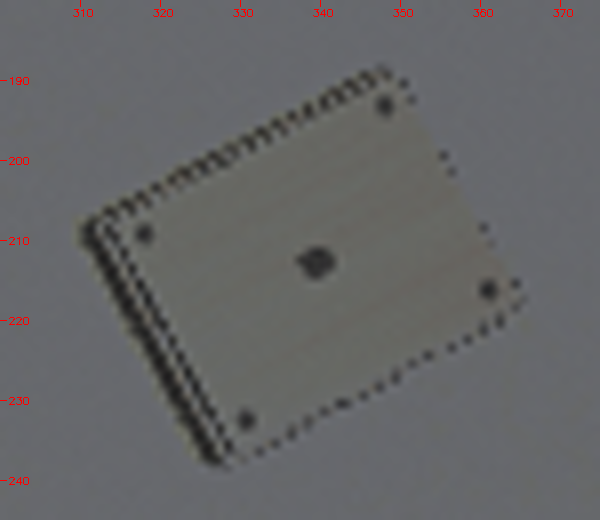

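View pics/b_s1.png

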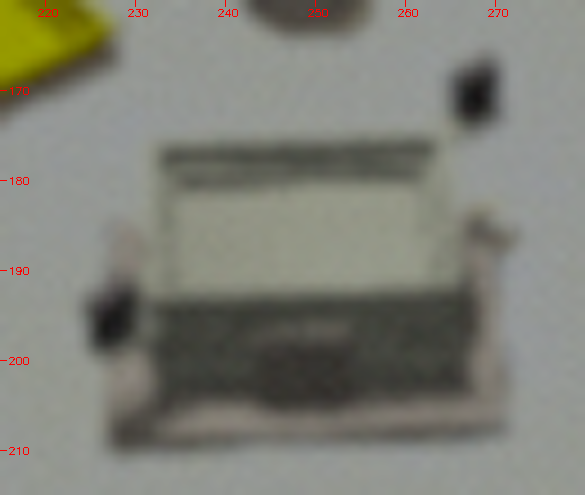

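```bash
cat > h.py <<'E'
import numpy as np
from scipy.spatial.transform import Rotation as Ro
import cv2
def ray(d,px,T=None):
    K=d["K"]; v=np.linalg.inv(K)@[px[0],px[1],1]
    if "R" in d: return -d["R"].T@d["t"], d["R"].T@v
    M=T@d["mount"]; return M[:3,3], M[:3,:3]@v
def onz(d,px,z,T=None):
    o,v=ray(d,px,T); return o+v*(z-o[2])/v[2]
def proj(d,X,T=None):
    X=np.atleast_2d(X)
    if "R" in d: c=X@d["R"].T+d["t"]
    else:
        M=np.linalg.inv(T@d["mount"]); c=X@M[:3,:3].T+M[:3,3]
    p=c@d["K"].T; return p[:,:2]/p[:,2:]
def tool(s):
    T=np.eye(4); T[:3,:3]=Ro.from_euler("xyz",s["eef_rot"],degrees=True).as_matrix(); T[:3,3]=s["tcp_pos"]; return T
E
python3 - <<'E'
from plant import *; from h import *
d=viewer.capture("top"); s=viewer.capture("side")
print("lug top", onz(d,(211.7,176),.1), "side",onz(s,(267.7,170),.086), onz(d,(211.7,176),.086))
print("low lug",onz(d,(239.8,231.5),.08))
b=[onz(d,p,.006) for p in [(211,179.5),(252,186),(239,234.5),(200.5,226)]]
for q in b: print("base",q)
print(np.mean(b,0))
c=[onz(d,p,.048) for p in [(318,209),(348,193),(361,216),(330.7,232.5)]]
for q in c: print("hole",q)
m=onz(d,(339.2,212.8),.048); print("bed",m,np.mean(c,0))
for a,bb in((0,1),(3,2),(0,3),(1,2)):
    e=c[bb]-c[a]; print(np.degrees(np.arctan2(e[1],e[0])),np.linalg.norm(e))
for a,bb in((0,1),(3,2),(3,0),(2,1)):
    e=b[bb]-b[a]; print(np.degrees(np.arctan2(e[1],e[0])),np.linalg.norm(e))
print([onz(d,p,z)[:2] for p,z in(((155,188),.07),((296,126),.04),((399,184),.015))])
E
```

```text
lug top [0.57610495 0.23789606 0.1       ] side [0.57856544 0.23537014 0.086     ] [0.57853689 0.23909622 0.086     ]
low lug [0.39484845 0.14519854 0.08      ]
base [0.57984947 0.24827634 0.006     ]
base [0.55693867 0.10292742 0.006     ]
base [0.38594236 0.14849943 0.006     ]
base [0.41555632 0.28276324 0.006     ]
[0.48457171 0.19561661 0.006     ]
hole [ 0.47186855 -0.12177853  0.048     ]
hole [ 0.52726004 -0.22706344  0.048     ]
hole [ 0.44795101 -0.26925696  0.048     ]
hole [ 0.39184344 -0.16328606  0.048     ]
bed [ 0.45888622 -0.19441993  0.048     ] [ 0.45973076 -0.19534625  0.048     ]
-62.25067407037107 0.11896692601765955
-62.100477412068905 0.11990785007493185
-152.58507520371842 0.09014928740366941
-151.98639213755584 0.08983437843901239
-98.9576150453941 0.14714350496347572
-102.43831603854237 0.1374909360797465
-11.854884379774074 0.16787372289929645
-14.92296831701903 0.1769648150284357
[array([0.54002359, 0.42903796]), array([ 0.76676242, -0.05212811]), array([ 0.5641516 , -0.42103523])]
```

Candidates (top image): bare/white tray on the magazine with its lug at (212,176), far from the robot, and the lower tray's lug at (240,231), nearest the robot. Yellow look-alikes are at (209,139), (157,242) and (83,245), and an orange one at (215,280). The crops show the aluminium tray on the stack. In the side view its high lug is at (268,170), and the lower tray's lug at (227,196). I choose the lug at (212,176). I'll move above it, well clear of the bottle.

Request:
apply_moves(
  plan=[
    [0,[0.48,-0.82,-0.06],0],
    [0,[0.48,-0.82,-0.06],0],
    [0,[0.48,-0.82,-0.06],0],
    [0,[0.48,-0.82,-0.06],0],
    [0,[0.48,-0.82,-0.06],0],
    [0,[0.48,-0.82,-0.06],0],
    [0,[0.48,-0.82,-0.06],0],
    [0,[0.48,-0.82,-0.06],0],
    [0,[0.48,-0.82,-0.06],0],
    [0,[0.48,-0.82,-0.06],0],
    [0,[0.48,-0.82,-0.06],0],
    [0,[0.48,-0.82,-0.06],0],
  ],
  squeeze=15,
)

```text
time_s: 1.75
tcp_pos: [0.5792, 0.2383, 0.2249]
eef_rot: [-180.0, 0.0, -105.7]
contact_force: [0.5, 0.3, -0.2]
gripper_width: 0.0875
```

Request:
apply_moves(
  plan=[
    [60,[0,0,0],-1],
    [100,[0,0,0],-1],
    [100,[0,0,0],-1],
    [100,[0,0,0],-1],
    [100,[0,0,0],-1],
    [100,[0,0,0],-1],
    [100,[0,0,0],-0.86],
    [100,[0,0,0],0],
    [100,[0,0,0],0],
  ],
)

```text
time_s: 2.88
tcp_pos: [0.5783, 0.2395, 0.2247]
eef_rot: [180.0, 0.0, -64.6]
contact_force: [0.8, -0.6, -0.0]
gripper_width: 0.0533
```

```bash
cat > look.py <<'E'
import sys
from plant import *; from h import *
tag=sys.argv[1]
s=get_state(); print({k:np.round(s[k],4) for k in("time_s","joints","tcp_pos","eef_rot","contact_force","gripper_width")})
for n in sys.argv[2:]:
    d=viewer.capture(n); cv2.imwrite(f"pics/{tag}_{n}.png",d["frame"])
E
python3 look.py c wrist top
```

```text
{'time_s': np.float64(2.875), 'joints': array([ 4.03412e+01,  1.48179e+01, -2.73860e+00, -2.60000e-03,
       -7.24491e+01,  7.50182e+01]), 'tcp_pos': array([0.5783, 0.2395, 0.2247]), 'eef_rot': array([ 1.799939e+02,  9.000000e-04, -6.464140e+01]), 'contact_force': array([ 0.8021, -0.5516, -0.0291]), 'gripper_width': np.float64(0.0533)}
```

View pics/c_wrist.png

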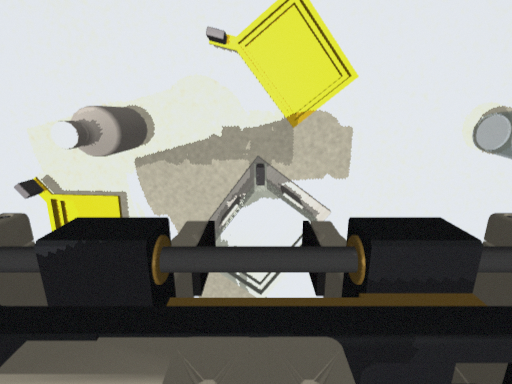

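Run:
```python
import cv2
im=cv2.imread("pics/c_wrist.png"); c=cv2.resize(im[150:300,180:340],None,fx=5,fy=4,interpolation=cv2.INTER_CUBIC); c=cv2.resize(im[150:220,205:335],None,fx=6,fy=6,interpolation=cv2.INTER_CUBIC)
for x in range(210,335,10): cv2.putText(c,str(x),((x-205)*6-8,10),0,.35,(0,0,255)); cv2.line(c,((x-205)*6,12),((x-205)*6,18),(0,0,255))
for y in range(160,220,10): cv2.putText(c,str(y),(8,(y-150)*6+4),0,.35,(0,0,255)); cv2.line(c,(0,(y-150)*6),(6,(y-150)*6),(0,0,255))
cv2.imwrite("pics/c_w2.png",c)
```

```text
(no output)
```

View pics/c_w2.png

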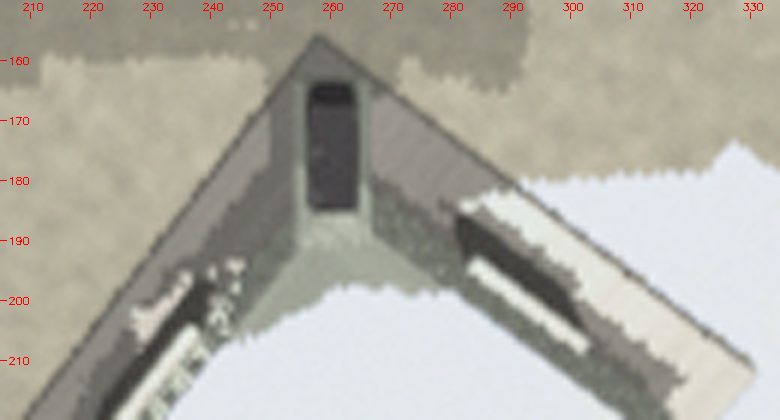

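Run:
```python
from plant import *; from h import *
s=get_state();T=tool(s);d=viewer.capture("wrist")
P=onz(d,(260.4,176.3),.1,T); print(P, (P-T[:3,3])@T[:3,:3])
a=onz(d,(260.0,167.3),.1,T);b=onz(d,(260.7,185.2),.1,T);e=a-b;print(np.degrees(np.arctan2(e[1],e[0])),np.linalg.norm(e))
# base outline top corner of magazine and tray inner
for p in [(258,156),(330,211)]: print(onz(d,p,.006,T))
```

```text
[0.5805798  0.23799201 0.1       ] [ 0.00234818 -0.00140516  0.12474026]
27.719432201591975 0.021508878316274415
[0.58858592 0.24498185 0.006     ]
[0.55885142 0.10556255 0.006     ]
```

Request:
apply_moves(
  plan=[
    [140,[0.04,-0.03,0.7],-0.1],
    [140,[0,0,0.7],0],
    [140,[0,0,0.7],0],
    [140,[0,0,0.5],0],
    [140,[0,0,0.3],0],
    [140,[0,0,0.18],0],
    [140,[0,0,0],0],
  ],
)

```text
time_s: 3.9
tcp_pos: [0.5806, 0.2384, 0.0707]
eef_rot: [180.0, -0.0, -63.9]
contact_force: [-0.7, 0.8, 0.1]
gripper_width: 0.0395
```

```bash
python3 look.py d wrist side
python3 - <<'E'
import cv2
a=cv2.imread("pics/d_wrist.png"); b=cv2.imread("pics/d_side.png")[145:225,205:305]
cv2.imwrite("pics/d2.png",cv2.resize(b,None,fx=6,fy=6,interpolation=cv2.INTER_CUBIC))
E
```

```text
{'time_s': np.float64(3.9), 'joints': array([ 4.01171e+01,  2.16406e+01, -1.41994e+01,  5.40000e-03,
       -5.41737e+01,  7.59460e+01]), 'tcp_pos': array([0.5806, 0.2384, 0.0707]), 'eef_rot': array([ 1.799877e+02, -7.600000e-03, -6.393370e+01]), 'contact_force': array([-0.6718,  0.7956,  0.1156]), 'gripper_width': np.float64(0.0395)}
```

View pics/d_wrist.png

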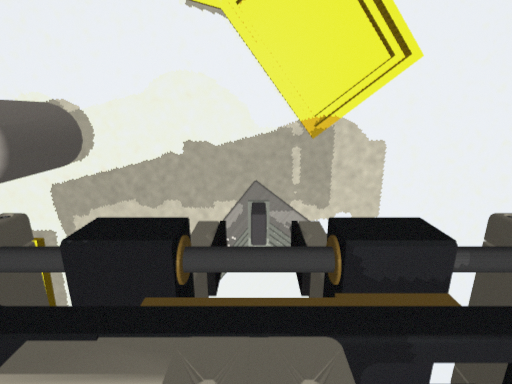

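View pics/d2.png

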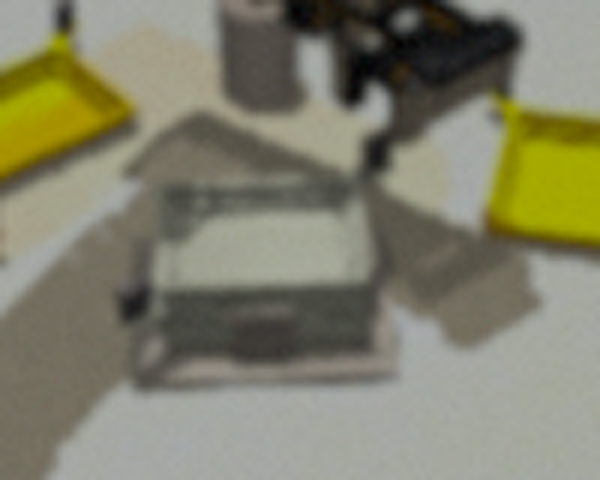

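Lug sits at (259,222), centred between the pads. Closing gently.

Request:
apply_moves(
  plan=[
    [255,[0,0,0],0],
    [255,[0,0,0],0],
    [255,[0,0,0],0],
    [255,[0,0,0],0],
    [255,[0,0,0],0],
  ],
  squeeze=14,
)

```text
time_s: 4.62
tcp_pos: [0.5805, 0.2384, 0.0708]
eef_rot: [180.0, 0.0, -63.9]
contact_force: [-0.4, -0.4, 0.5]
gripper_width: 0.0007
```

```bash
python3 look.py e wrist side top
python3 - <<'E'
import cv2
b=cv2.imread("pics/e_side.png")[145:225,205:305]
cv2.imwrite("pics/e2.png",cv2.resize(b,None,fx=6,fy=6,interpolation=cv2.INTER_CUBIC))
b=cv2.imread("pics/e_top.png")[150:245,180:280]
cv2.imwrite("pics/e3.png",cv2.resize(b,None,fx=6,fy=6,interpolation=cv2.INTER_CUBIC))
E
```

```text
{'time_s': np.float64(4.625), 'joints': array([ 4.01192e+01,  2.16277e+01, -1.42114e+01, -5.00000e-04,
       -5.41619e+01,  7.59530e+01]), 'tcp_pos': array([0.5805, 0.2384, 0.0708]), 'eef_rot': array([ 1.79999e+02,  1.00000e-04, -6.39281e+01]), 'contact_force': array([-0.3679, -0.3747,  0.5262]), 'gripper_width': np.float64(0.0007)}
```

View pics/e_wrist.png

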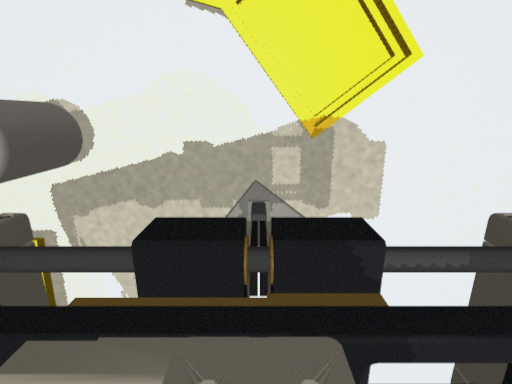

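View pics/e2.png

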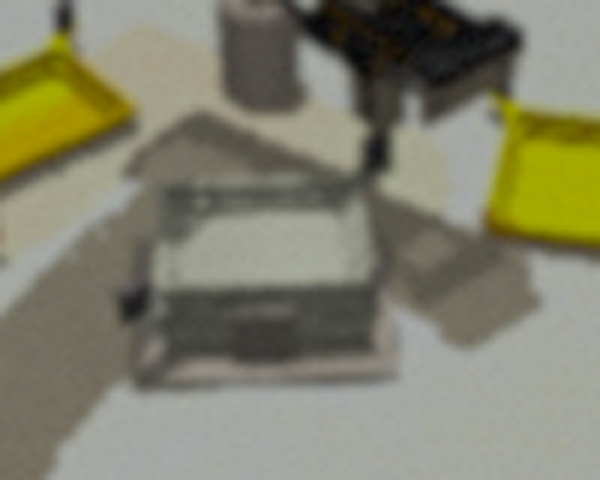

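View pics/e3.png

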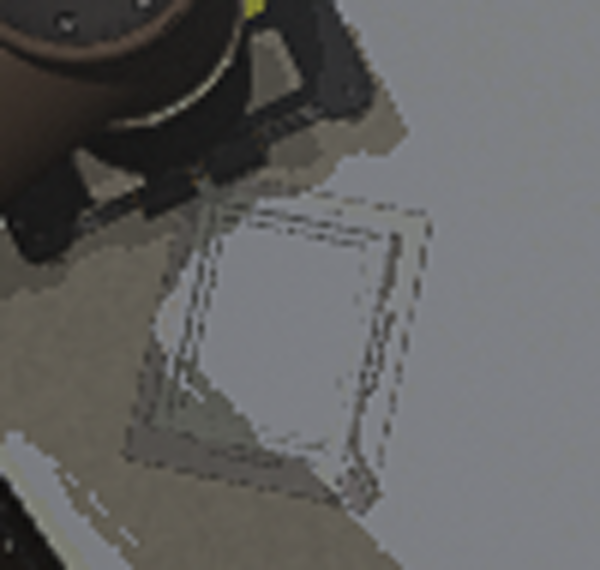

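Run:
```python
from plant import *; from h import *
s=get_state();T=tool(s)
sd=viewer.capture("side");tp=viewer.capture("top");w=viewer.capture("wrist")
t=T[:3,3]
for z in (0,.0188,.05,.1): 
    X=t+[0,0,z]; print(z,proj(sd,X),proj(tp,X),proj(w,X,T))
im=cv2.imread("pics/e_wrist.png")[170:310,190:330]
cv2.imwrite("pics/e4.png",cv2.resize(im,None,fx=4,fy=4,interpolation=cv2.INTER_CUBIC))
im=cv2.imread("pics/d_wrist.png")[170:310,190:330]
cv2.imwrite("pics/d4.png",cv2.resize(im,None,fx=4,fy=4,interpolation=cv2.INTER_CUBIC))
```

```text
0 [[267.96551362 172.41488848]] [[212.30427675 176.18623935]] [[258.51639958 214.17678604]]
0.0188 [[267.98254735 168.78380261]] [[211.83853732 175.21659366]] [[258.54835918 223.74398742]]
0.05 [[268.01139724 162.63386311]] [[211.03303098 173.53957062]] [[258.61741248 244.41530058]]
0.1 [[268.05920698 152.44224539]] [[209.64991014 170.65998374]] [[258.80580427 300.81094888]]
```

View pics/e4.png

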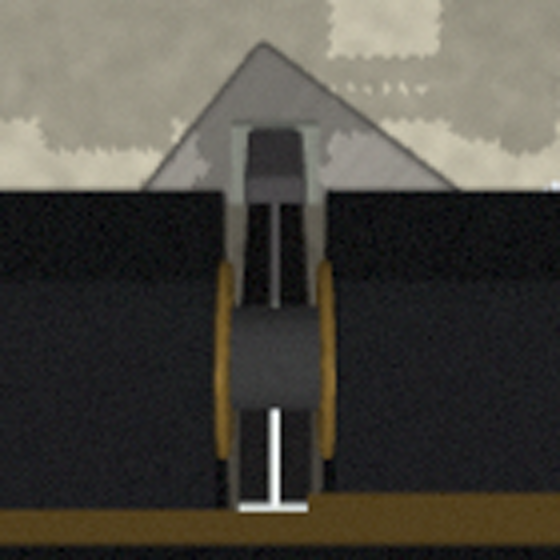

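View pics/d4.png

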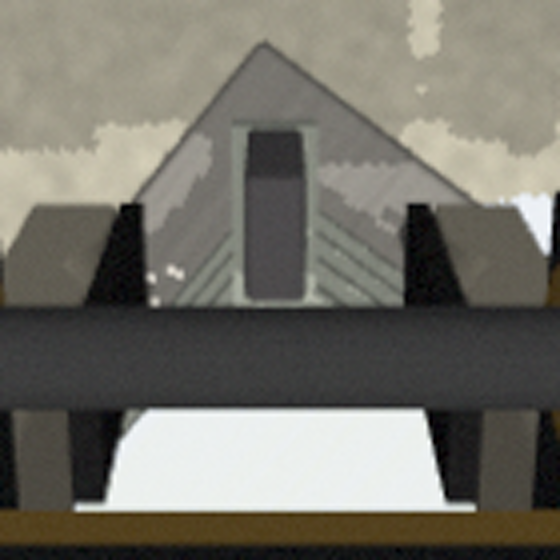

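Run:
```python
import cv2,numpy as np
o=[]
for n in "de":
    b=cv2.imread(f"pics/{n}_side.png")[135:185,240:300]
    o.append(cv2.resize(b,None,fx=6.5,fy=10,interpolation=cv2.INTER_CUBIC))
im=np.hstack(o); im=cv2.convertScaleAbs(im,alpha=1.6,beta=20)
for v in range(140,185,5): cv2.putText(im,str(v),(0,(v-135)*10+4),0,.4,(0,0,255)); cv2.line(im,(25,(v-135)*10),(32,(v-135)*10),(0,0,255))
cv2.imwrite("pics/de.png",im)
```

```text
(no output)
```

View pics/de.png

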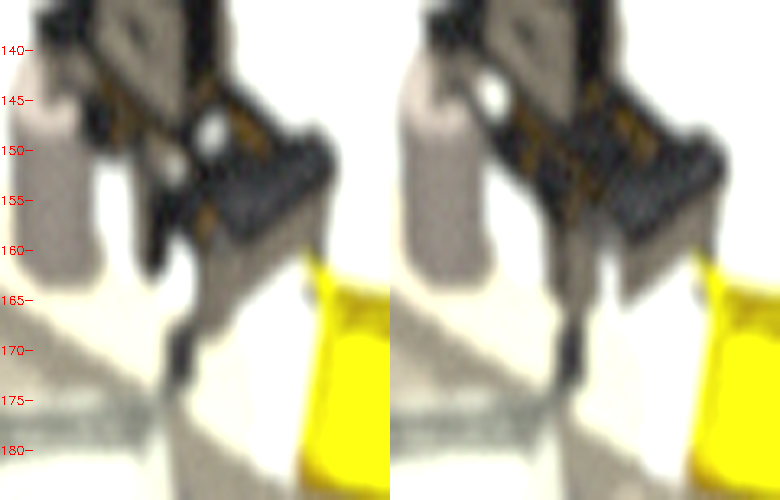

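The fingers closed on nothing. In the side view the shut tips end at v≈166, just above the lug top (v 166.5–174). The reported TCP would project to v=172, so the real tips sit about 3 cm above it. I'll open, go lower and look again.

Request:
apply_moves(
  plan=[
    [140,[0,0,0],0],
    [140,[0,0,0],0],
    [140,[0,0,0],0],
    [140,[0,0,0.15],0],
    [140,[0,0,0.15],0],
    [140,[0,0,0.15],0],
    [140,[0,0,0],0],
  ],
)

```text
time_s: 5.8
tcp_pos: [0.58, 0.2379, 0.0472]
eef_rot: [179.9, -0.0, -63.9]
contact_force: [-0.3, -0.0, -1.0]
gripper_width: 0.0396
```

```bash
python3 look.py f wrist side;  python3 - <<'E'
import cv2,numpy as np
o=[]
b=cv2.imread("pics/f_side.png")[135:185,240:300]
o.append(cv2.resize(b,None,fx=6.5,fy=10,interpolation=cv2.INTER_CUBIC))
o.append(cv2.resize(cv2.imread("pics/f_wrist.png")[170:295,205:305],(400,500),interpolation=cv2.INTER_CUBIC))
im=np.hstack(o); im=cv2.convertScaleAbs(im,alpha=1.5,beta=10)
for v in range(140,185,5): cv2.putText(im,str(v),(0,(v-135)*10+4),0,.4,(0,0,255)); cv2.line(im,(25,(v-135)*10),(32,(v-135)*10),(0,0,255))
cv2.imwrite("pics/f.png",im)
E
```

```text
{'time_s': np.float64(5.8), 'joints': array([ 4.01168e+01,  2.30369e+01, -1.55880e+01, -8.30000e-03,
       -5.14809e+01,  7.59533e+01]), 'tcp_pos': array([0.58  , 0.2379, 0.0472]), 'eef_rot': array([ 1.798957e+02, -1.940000e-02, -6.393510e+01]), 'contact_force': array([-0.302 , -0.0165, -1.0482]), 'gripper_width': np.float64(0.0396)}
```

View pics/f.png

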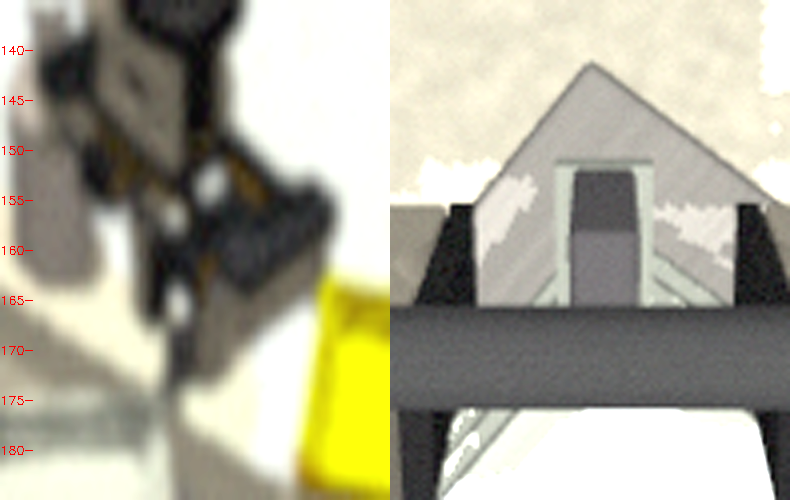

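Request:
apply_moves(
  plan=[
    [140,[0,0,0.1],0],
    [140,[0,0,0.08],0],
    [140,[0,0,0],0],
    [255,[0,0,0],0],
    [255,[0,0,0],0],
    [255,[0,0,0],0],
    [255,[0,0,0],0],
  ],
)

```text
time_s: 6.78
tcp_pos: [0.5806, 0.2384, 0.0394]
eef_rot: [-180.0, -0.0, -63.9]
contact_force: [-0.4, -0.6, 0.2]
gripper_width: 0.0094
```

```bash
cat > two.py <<'E'
import cv2,numpy as np,sys
n=sys.argv[1]; c0,r0=int(sys.argv[2]),int(sys.argv[3]) 
o=[]
b=cv2.imread(f"pics/{n}_side.png")[r0:r0+80,c0:c0+65]
o.append(cv2.resize(b,None,fx=6,fy=6,interpolation=cv2.INTER_CUBIC))
o.append(cv2.resize(cv2.imread(f"pics/{n}_wrist.png")[110:295,165:320],(400,480),interpolation=cv2.INTER_CUBIC))
im=np.hstack(o); im=cv2.convertScaleAbs(im,alpha=1.5,beta=10)
for v in range(r0,r0+80,10): cv2.putText(im,str(v),(0,(v-r0)*6+4),0,.4,(0,0,255))
for v in range(c0,c0+60,10): cv2.putText(im,str(v),((v-c0)*6,10),0,.4,(0,0,255))
cv2.imwrite(f"pics/{n}_two.png",im)
E
python3 look.py g wrist side; python3 two.py g 215 135
```

```text
{'time_s': np.float64(6.775), 'joints': array([ 4.01184e+01,  2.35185e+01, -1.60345e+01,  3.60000e-03,
       -5.04368e+01,  7.59547e+01]), 'tcp_pos': array([0.5806, 0.2384, 0.0394]), 'eef_rot': array([-1.799894e+02, -2.000000e-04, -6.392470e+01]), 'contact_force': array([-0.4355, -0.6269,  0.1667]), 'gripper_width': np.float64(0.0094)}
```

View pics/g_two.png

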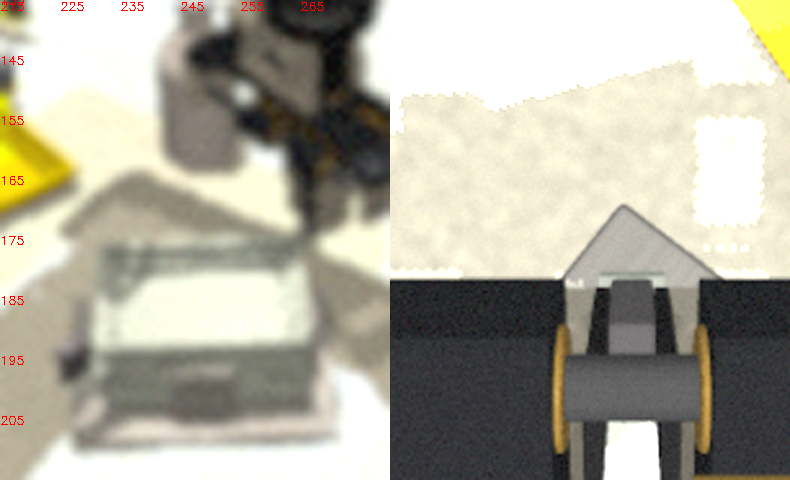

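Lug gripped (9.4 mm). Tipping slowly along the arc about the far corner with a light grip so that the lug can pivot in the pads.

Request:
apply_moves(
  plan=[
    [255,[0,0.01,-0.06],0],
    [255,[0,0.01,-0.06],0],
    [255,[0,0.015,-0.06],0],
    [255,[0,0.015,-0.06],0],
    [255,[0,0,0],0],
  ],
)

```text
time_s: 7.5
tcp_pos: [0.5787, 0.2377, 0.0519]
eef_rot: [-179.9, 0.0, -63.9]
contact_force: [4.1, 0.7, 0.1]
gripper_width: 0.0099
```

```bash
python3 look.py i wrist side; python3 two.py i 215 135
```

```text
{'time_s': np.float64(7.5), 'joints': array([ 4.01831e+01,  2.25356e+01, -1.56669e+01,  1.10000e-02,
       -5.17149e+01,  7.59004e+01]), 'tcp_pos': array([0.5787, 0.2377, 0.0519]), 'eef_rot': array([-1.799179e+02,  1.170000e-02, -6.390960e+01]), 'contact_force': array([4.0758, 0.7201, 0.1002]), 'gripper_width': np.float64(0.0099)}
```

View pics/i_two.png

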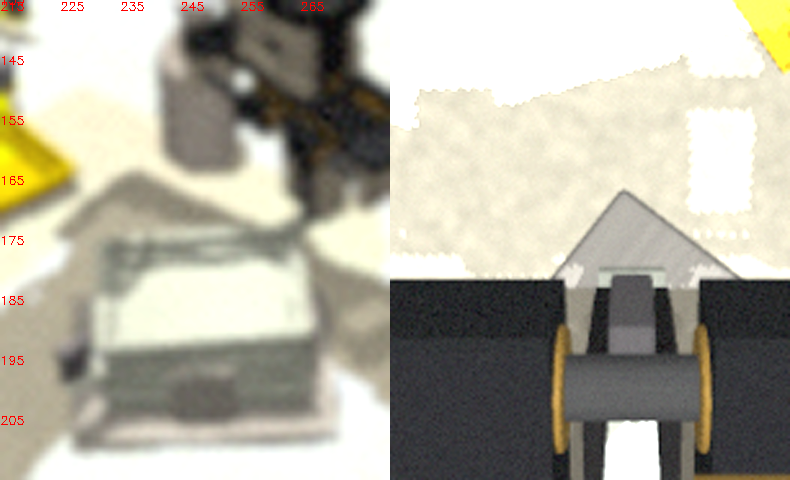

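The tray's right side has risen in the side view (rim corner from v≈174 to 171.5), with 4 N pushing outward. Continuing with less inward shift.

Request:
apply_moves(
  plan=[
    [255,[0,0,-0.07],0],
    [255,[0,0.01,-0.07],0],
    [255,[0,0.02,-0.07],0],
    [255,[0,0.02,-0.07],0],
    [255,[0,0.02,-0.07],0],
    [255,[0,0.02,-0.07],0],
    [255,[0,0,0],0],
  ],
)

```text
time_s: 8.48
tcp_pos: [0.5742, 0.2354, 0.0726]
eef_rot: [-180.0, 0.0, -63.9]
contact_force: [0.1, -0.3, -1.2]
gripper_width: 0.0098
```

```bash
python3 look.py j wrist side; python3 two.py j 215 135
```

```text
{'time_s': np.float64(8.475), 'joints': array([ 4.02893e+01,  2.09236e+01, -1.50415e+01, -5.00000e-03,
       -5.40124e+01,  7.57851e+01]), 'tcp_pos': array([0.5742, 0.2354, 0.0726]), 'eef_rot': array([-1.799792e+02,  9.400000e-03, -6.392840e+01]), 'contact_force': array([ 0.142 , -0.2648, -1.2255]), 'gripper_width': np.float64(0.0098)}
```

View pics/j_two.png

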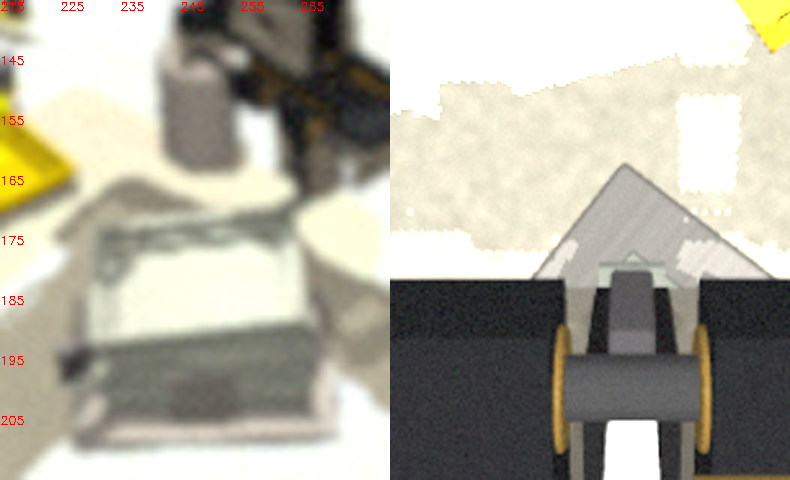

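Clearly tipped (lug ≈33 mm up, roughly 10°). The far corner is still seated, and the lower lug is unchanged at (227,195). Now gripping firmly and lifting the rest off.

Request:
apply_moves(
  plan=[
    [255,[0,0,0],0],
    [255,[0,0,0],0],
    [255,[0,0,-0.06],0],
    [255,[0,0,-0.06],0],
    [255,[0,0,-0.06],0],
    [255,[0,0,-0.06],0],
    [255,[0,0,-0.2],0],
    [255,[0,0,-0.4],0],
    [255,[0,0,-0.4],0],
    [255,[0,0,0],0],
  ],
  squeeze=45,
)

```text
time_s: 9.82
tcp_pos: [0.5754, 0.236, 0.1366]
eef_rot: [-179.8, 0.0, -63.9]
contact_force: [0.5, -0.5, -0.5]
gripper_width: 0.0094
```

```bash
python3 look.py k wrist side top; python3 two.py k 215 135;  python3 - <<'E'
import cv2
b=cv2.imread("pics/k_top.png")[150:245,180:280]
cv2.imwrite("pics/k3.png",cv2.convertScaleAbs(cv2.resize(b,None,fx=6,fy=6,interpolation=cv2.INTER_CUBIC),alpha=1.6))
E
```

```text
{'time_s': np.float64(9.825), 'joints': array([ 4.02843e+01,  1.75864e+01, -1.07314e+01,  2.87000e-02,
       -6.14578e+01,  7.57906e+01]), 'tcp_pos': array([0.5754, 0.236 , 0.1366]), 'eef_rot': array([-1.797762e+02,  3.060000e-02, -6.391140e+01]), 'contact_force': array([ 0.493 , -0.4895, -0.4897]), 'gripper_width': np.float64(0.0094)}
```

View pics/k_two.png

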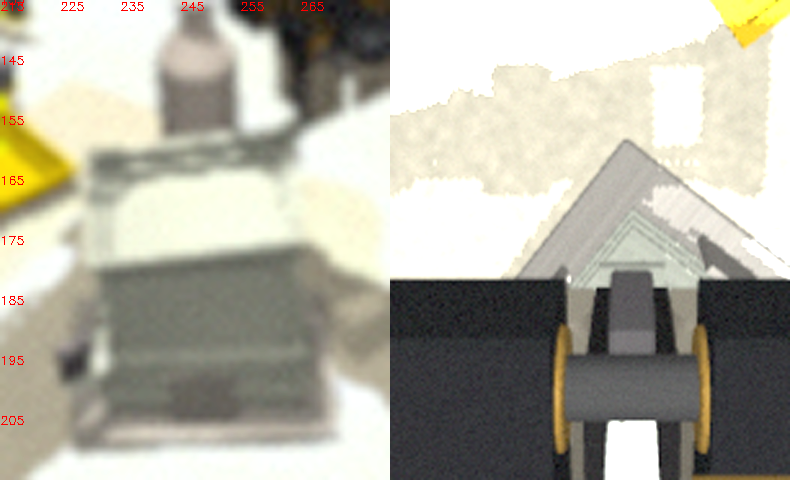

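View pics/k3.png

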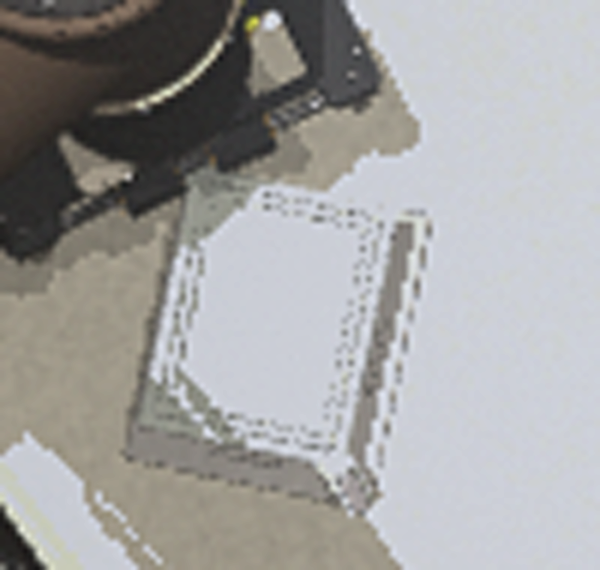

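Peeled free. The lower lug is still at (227,195), so the pile stayed down. The tray now hangs tipped about 10° in the pads. The tool cannot tilt, so I'll level it by touching its underside down on the bare bench between the stack and the bed, with a light grip.

Request:
apply_moves(
  plan=[
    [255,[0.2,0.15,0],0],
    [255,[0.38,0.29,0],0],
    [255,[0.38,0.29,0],0],
    [255,[0.38,0.29,0],0],
    [255,[0.38,0.29,0],0],
    [255,[0.38,0.29,0],0],
    [255,[0.38,0.29,0],0],
    [255,[0.3,0.22,0],0],
    [255,[0.1,0.08,0],0],
    [255,[0,0,0],0],
  ],
)

```text
time_s: 11.22
tcp_pos: [0.5393, 0.0576, 0.1343]
eef_rot: [-180.0, 0.0, -64.0]
contact_force: [0.8, 1.1, -0.4]
gripper_width: 0.0094
```

Request:
apply_moves(
  plan=[
    [255,[0,0,0.2],0],
    [255,[0,0,0.4],0],
    [255,[0,0,0.4],0],
    [255,[0,0,0.4],0],
    [255,[0,0,0.3],0],
    [255,[0,0,0.15],0],
    [255,[0,0,0],0],
  ],
)

```text
time_s: 12.1
tcp_pos: [0.539, 0.0578, 0.0413]
eef_rot: [179.9, -0.0, -63.9]
contact_force: [0.6, 0.3, -1.0]
gripper_width: 0.0097
```

```bash
python3 look.py l wrist side top
cat > two2.py <<'E'
import cv2,numpy as np,sys
n=sys.argv[1]; c0,r0,c1,r1=map(int,sys.argv[2:6])
f=lambda b,k:cv2.convertScaleAbs(cv2.resize(b,None,fx=k,fy=k,interpolation=cv2.INTER_CUBIC),alpha=1.6)
a=f(cv2.imread(f"pics/{n}_side.png")[r0:r0+95,c0:c0+95],4); b=f(cv2.imread(f"pics/{n}_top.png")[r1:r1+95,c1:c1+95],4)
cv2.imwrite(f"pics/{n}_two.png",np.hstack([a,b]))
E
python3 two2.py l 225 150 215 150
```

```text
{'time_s': np.float64(12.1), 'joints': array([ 2.68473e+01,  1.64718e+01, -2.69288e+01,  4.50000e-03,
       -4.66503e+01,  8.92365e+01]), 'tcp_pos': array([0.539 , 0.0578, 0.0413]), 'eef_rot': array([ 1.799491e+02, -3.900000e-03, -6.391320e+01]), 'contact_force': array([ 0.6396,  0.2723, -0.9893]), 'gripper_width': np.float64(0.0097)}
```

View pics/l_two.png

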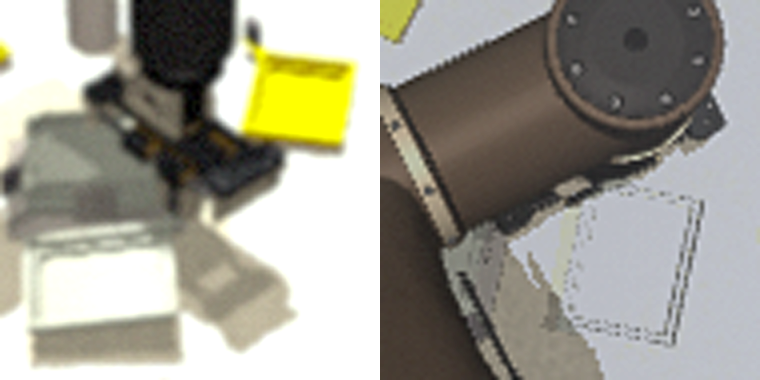

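Request:
apply_moves(
  plan=[
    [255,[0,0,0.15],0],
    [255,[0,0,0.1],0],
    [255,[0,0,0.1],0],
    [255,[0,-0.02,0.08],0],
    [255,[0,-0.02,0.08],0],
    [255,[0,0,0],0],
  ],
  squeeze=18,
)

```text
time_s: 13.0
tcp_pos: [0.5409, 0.0586, 0.0159]
eef_rot: [180.0, -0.0, -63.9]
contact_force: [-0.3, -0.2, -0.7]
gripper_width: 0.0099
```

```bash
python3 look.py m side top; python3 two2.py m 225 150 215 150
```

```text
{'time_s': np.float64(13.0), 'joints': array([ 2.68299e+01,  1.85533e+01, -2.81478e+01, -5.00000e-04,
       -4.33339e+01,  8.92417e+01]), 'tcp_pos': array([0.5409, 0.0586, 0.0159]), 'eef_rot': array([ 1.799651e+02, -1.000000e-04, -6.392870e+01]), 'contact_force': array([-0.2698, -0.1651, -0.7195]), 'gripper_width': np.float64(0.0099)}
```

View pics/m_two.png

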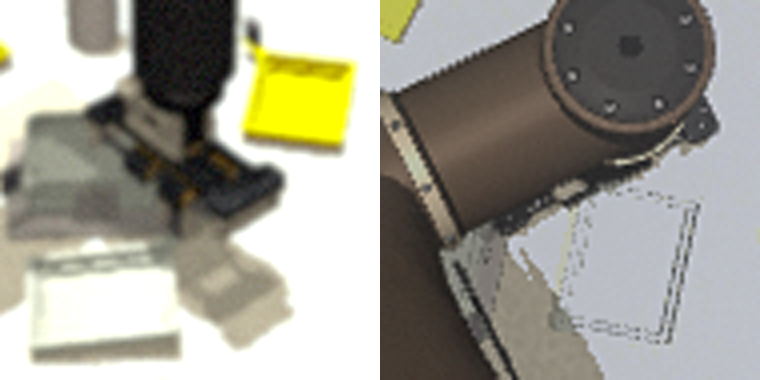

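Request:
apply_moves(
  plan=[
    [255,[0,-0.02,0.06],0],
    [255,[0,-0.02,0.06],0],
    [255,[0,-0.02,0.06],0],
    [255,[0,-0.02,0.06],0],
    [255,[0,-0.02,0.06],0],
    [255,[0,0,0],0],
  ],
  squeeze=10,
)

```text
time_s: 13.85
tcp_pos: [0.5454, 0.0609, 0.001]
eef_rot: [180.0, 0.0, -63.9]
contact_force: [0.5, -0.3, 0.6]
gripper_width: 0.0101
```

```bash
python3 look.py n side top; python3 two2.py n 225 150 215 150
```

```text
{'time_s': np.float64(13.85), 'joints': array([ 2.68254e+01,  2.01086e+01, -2.83336e+01, -1.30000e-03,
       -4.15813e+01,  8.92487e+01]), 'tcp_pos': array([0.5454, 0.0609, 0.001 ]), 'eef_rot': array([ 1.799765e+02,  6.000000e-04, -6.392690e+01]), 'contact_force': array([ 0.4616, -0.2606,  0.5712]), 'gripper_width': np.float64(0.0101)}
```

View pics/n_two.png

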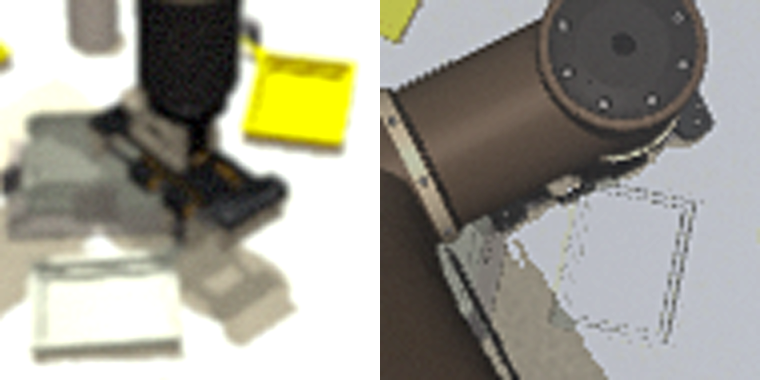

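Request:
apply_moves(
  plan=[
    [255,[0,-0.01,0.06],0],
    [255,[0,-0.01,0.06],0],
    [255,[0,-0.01,0.06],0],
    [255,[0,0,0.04],0],
    [255,[0,0,0],0],
    [255,[0,0,0],0],
  ],
  squeeze=8,
)

```text
time_s: 14.7
tcp_pos: [0.5466, 0.0615, -0.0098]
eef_rot: [180.0, 0.0, -63.9]
contact_force: [0.7, -1.1, -0.6]
gripper_width: 0.0099
```

```bash
python3 look.py o side top; python3 two2.py o 225 150 215 150
```

```text
{'time_s': np.float64(14.7), 'joints': array([ 2.68194e+01,  2.10895e+01, -2.87098e+01, -7.00000e-03,
       -4.02245e+01,  8.92514e+01]), 'tcp_pos': array([ 0.5466,  0.0615, -0.0098]), 'eef_rot': array([ 1.799761e+02,  4.200000e-03, -6.393460e+01]), 'contact_force': array([ 0.7457, -1.1373, -0.6245]), 'gripper_width': np.float64(0.0099)}
```

View pics/o_two.png

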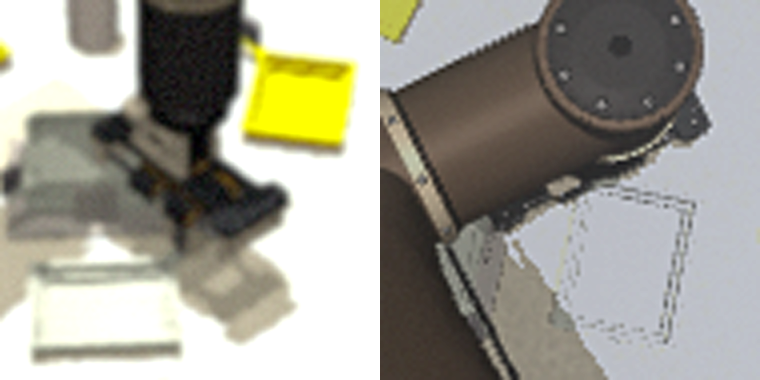

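Request:
apply_moves(
  plan=[
    [255,[0,0,0.03],0],
    [255,[0,0,0.03],0],
    [255,[0,0,0],0],
    [255,[0,0,0],0],
  ],
  squeeze=4,
)

```text
time_s: 15.3
tcp_pos: [0.5477, 0.062, -0.0123]
eef_rot: [-179.9, -0.0, -63.9]
contact_force: [2.5, 1.0, 3.3]
gripper_width: 0.0095
```

Upward 3.3 N: the tray sits flat. Firm grip and lift.

Request:
apply_moves(
  plan=[
    [255,[0,0,0],0],
    [255,[0,0,0],0],
    [255,[0,0,0],0],
    [255,[0,0,-0.1],0],
    [255,[0,0,-0.2],0],
    [255,[0,0,-0.4],0],
    [255,[0,0,-0.6],0],
    [255,[0,0,-0.6],0],
    [255,[0,0,-0.4],0],
    [255,[0,0,-0.2],0],
    [255,[0,0,0],0],
  ],
  squeeze=58,
)

```text
time_s: 16.68
tcp_pos: [0.5466, 0.0615, 0.1126]
eef_rot: [-180.0, 0.0, -63.9]
contact_force: [0.4, 0.1, -1.0]
gripper_width: 0.009
```

```bash
python3 look.py p side top wrist; python3 two2.py p 225 130 215 150
```

```text
{'time_s': np.float64(16.675), 'joints': array([ 2.68184e+01,  1.24876e+01, -2.12882e+01, -1.40000e-02,
       -5.62023e+01,  8.92509e+01]), 'tcp_pos': array([0.5466, 0.0615, 0.1126]), 'eef_rot': array([-1.799782e+02,  1.190000e-02, -6.393850e+01]), 'contact_force': array([ 0.3643,  0.0903, -1.0339]), 'gripper_width': np.float64(0.009)}
```

View pics/p_two.png

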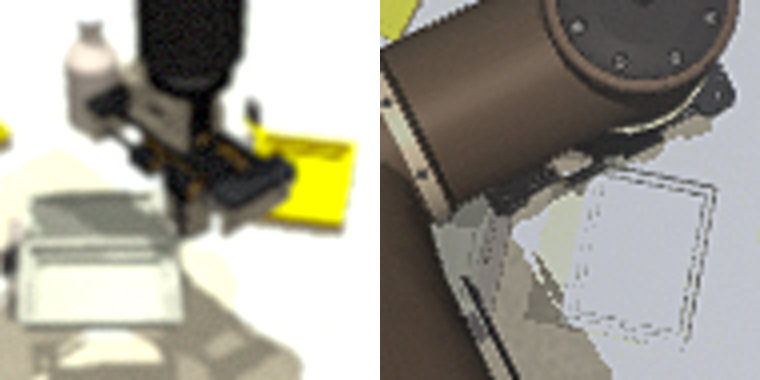

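Lifted and looks level from the side. Carrying to the bed, then turning.

Request:
apply_moves(
  plan=[
    [255,[0.25,0.12,0],0],
    [255,[0.5,0.23,0],0],
    [255,[0.5,0.23,0],0],
    [255,[0.5,0.23,0],0],
    [255,[0.5,0.23,0],0],
    [255,[0.5,0.23,0],0],
    [255,[0.5,0.23,0],0],
    [255,[0.5,0.24,0],0],
    [255,[0.5,0.24,0],0],
    [255,[0.5,0.24,0],0],
    [255,[0.45,0.2,0],0],
    [255,[0.2,0.1,0],0],
  ],
)

```text
time_s: 18.32
tcp_pos: [0.5514, -0.238, 0.1114]
eef_rot: [179.9, 0.0, -64.0]
contact_force: [0.4, 0.5, -0.7]
gripper_width: 0.0095
```

Request:
apply_moves(
  plan=[
    [255,[0,0,0],0.4],
    [255,[0,0,0],0.8],
    [255,[0,0,0],0.8],
    [255,[0,0,0],0.8],
    [255,[0,0,0],0.8],
    [255,[0,0,0],0.8],
    [255,[0,0,0],0.8],
    [255,[0,0,0],0.8],
    [255,[0,0,0],0.8],
    [255,[0,0,0],0.8],
    [255,[0,0,0],0.58],
    [255,[0,0,0],0.2],
  ],
)

```text
time_s: 19.82
tcp_pos: [0.5519, -0.2363, 0.1119]
eef_rot: [180.0, -0.0, -114.2]
contact_force: [-0.2, 0.6, -0.8]
gripper_width: 0.0094
```

```bash
python3 look.py q side top wrist
python3 - <<'E'
import cv2,numpy as np
a=cv2.imread("pics/q_side.png")[210:310,215:315]; b=cv2.imread("pics/q_top.png")[165:255,290:390]
for n,im,r0,c0 in(("s",a,210,215),("t",b,165,290)):
    k=6; c=cv2.convertScaleAbs(cv2.resize(im,None,fx=k,fy=k,interpolation=cv2.INTER_CUBIC),alpha=1.5)
    for i in range(0,100,10):
        cv2.putText(c,str(c0+i),(i*k,10),0,.35,(0,0,255)); cv2.putText(c,str(r0+i),(0,i*k+4),0,.35,(0,0,255))
    cv2.imwrite(f"pics/q_{n}.png",c)
E
```

```text
{'time_s': np.float64(19.825), 'joints': array([-4.55020e+00,  1.70551e+01, -1.50238e+01, -3.20000e-03,
       -5.79641e+01,  7.03168e+01]), 'tcp_pos': array([ 0.5519, -0.2363,  0.1119]), 'eef_rot': array([ 1.799586e+02, -1.190000e-02, -1.142351e+02]), 'contact_force': array([-0.1555,  0.575 , -0.8071]), 'gripper_width': np.float64(0.0094)}
```

View pics/q_s.png

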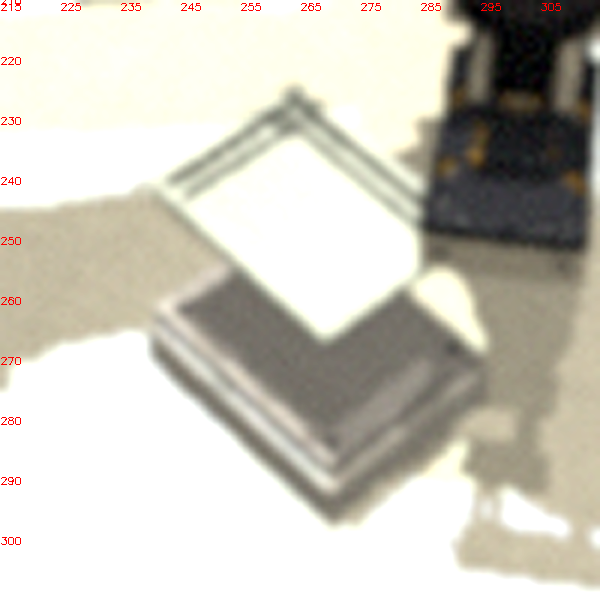

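View pics/q_t.png

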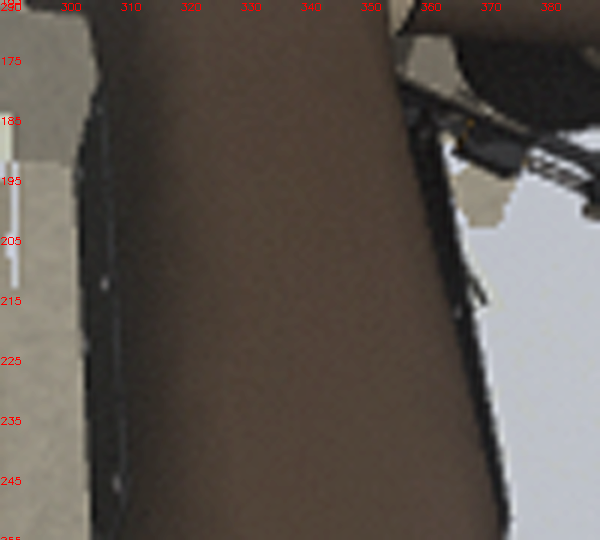

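View pics/q_wrist.png

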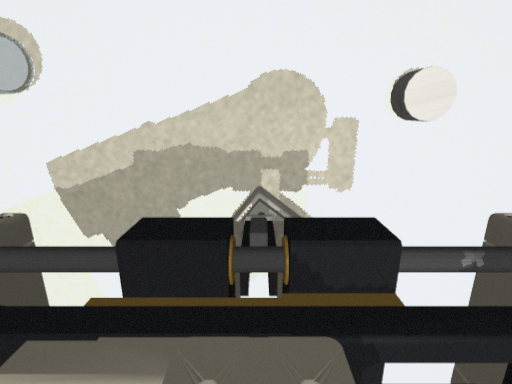

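```bash
cat > z.py <<'E'
import cv2,sys
n,c0,r0,w,h,k,al=sys.argv[1],*map(int,sys.argv[2:7]),float(sys.argv[7])
im=cv2.imread(f"pics/{n}.png")[r0:r0+h,c0:c0+w]
c=cv2.convertScaleAbs(cv2.resize(im,None,fx=k,fy=k,interpolation=cv2.INTER_CUBIC),alpha=al)
for i in range(0,w,5):
    cv2.putText(c,str(c0+i),(i*k-8,10),0,.35,(0,0,255)); cv2.line(c,(i*k,12),(i*k,18),(0,0,255))
for i in range(5,h,5): cv2.putText(c,str(r0+i),(0,i*k+4),0,.35,(0,0,255)); cv2.line(c,(24,i*k),(30,i*k),(0,0,255))
cv2.imwrite(f"pics/{n}_z.png",c)
E
python3 z.py q_side 232 218 64 55 11 0.9
```

```text
(no output)
```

View pics/q_side_z.png

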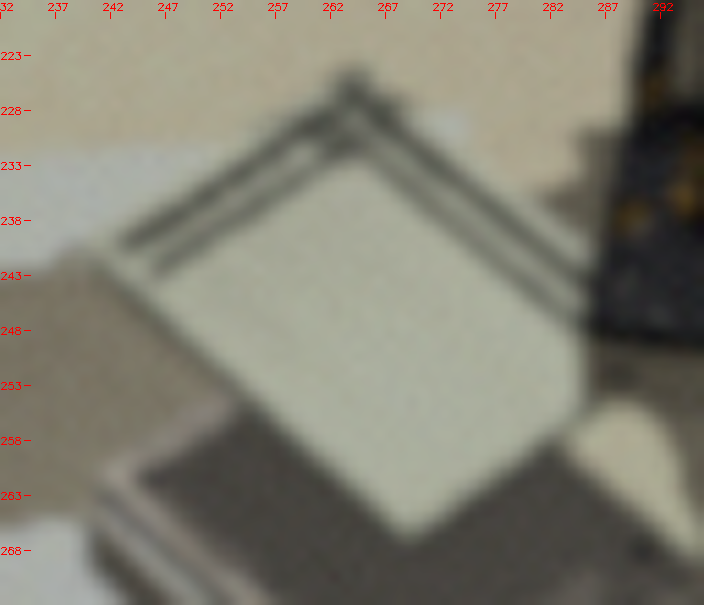

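```bash
cat > fit.py <<'E'
import sys
from plant import *; from h import *
from scipy.optimize import least_squares
L=np.array([.103*np.cos(.664),.103*np.sin(.664),.025])  # lug in tray
def cor(p):
    R=Ro.from_euler("ZYX",[p[3],p[4],p[5]],degrees=True).as_matrix(); c=np.array(p[:3])
    return R,c
C={'bl':(-69,54),'tp':(69,54),'br':(69,-54),'nr':(-69,-54)}
BED=np.array([.459,-.195])
def fit(obs,dz=.0483,prior=True):
    s=get_state();T=tool(s);sd=viewer.capture("side")
    lug=T[:3,3]+[0,0,dz]; dl=np.radians(s["eef_rot"][2]+90)
    w0=np.degrees(dl-.664)
    def unp(q): # yaw, tilt about pad axis (lug-up positive), lug offs along diag, across, z
        Rt=Ro.from_rotvec(np.radians(q[1])*np.array([np.sin(dl),-np.cos(dl),0]))*Ro.from_euler("z",q[0],degrees=True)
        u=np.array([np.cos(dl),np.sin(dl),0]);v=np.array([-np.sin(dl),np.cos(dl),0])
        lp=lug+u*q[2]+v*q[3]+[0,0,q[4]]
        return Rt, lp-Rt.apply(L)
    def res(q):
        Rt,c=unp(q); e=[]
        for k,p in obs.items():
            e+=list((proj(sd,c+Rt.apply(np.array([*C[k],11])/1e3))[0]-p)/.7)
        return np.r_[e,(q[0]-w0)/1.5,q[1]/10,q[2]/.005,q[3]/.0015,q[4]/.004]
    o=least_squares(res,[w0,0,0,0,0],x_scale=[1,1,.001,.001,.001])
    Rt,c=unp(o.x); cov=np.sqrt(np.diag(np.linalg.inv(o.jac.T@o.jac)))
    print("yaw,tilt,offs",o.x.round(4),"+-",cov.round(4),"ctr",c.round(4),"res px",(o.fun[:2*len(obs)]*.7).round(2))
    print("centre-bed",(c[:2]-BED).round(4),"underside z",c[2]-.011, "corner z", [round(float((c+Rt.apply(np.array([*C[k],11])/1e3))[2]),4) for k in C])
    return sd
E
python3 - <<'E'
from fit import *
sd=fit({'bl':(263.7,225.8),'nr':(241.2,240.8),'br':(269,266.8)}) if 0 else None
s=get_state()
# which corner is which: print nominal projections
sd=viewer.capture("side");c=np.array([.459,-.195,.1]);R=Ro.from_euler("z",-62.2,degrees=True)
for k in C: print(k,proj(sd,c+R.apply(np.array([*C[k],11])/1e3)))
# bed check in side
for px in [(240.5,266),(330,0)][:1]: pass
for k,(a,b) in {'a':(75,60),'b':(75,-60),'c':(-75,60),'d':(-75,-60)}.items(): print(k,proj(sd,np.array([.459,-.195,.048])+R.apply([a/1e3,b/1e3,0])))
E
```

```text
bl [[264.88577594 231.3257865 ]]
tp [[294.78522332 255.14253066]]
br [[269.72451685 274.14954089]]
nr [[240.1070108  248.20126544]]
a [[296.48700651 267.76140685]]
b [[269.51076628 288.88051192]]
c [[265.00537173 241.99800263]]
d [[238.34874592 260.62965075]]
```

```bash
python3 z.py a_side 232 236 70 60 10 0.9
```

```text
(no output)
```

View pics/a_side_z.png

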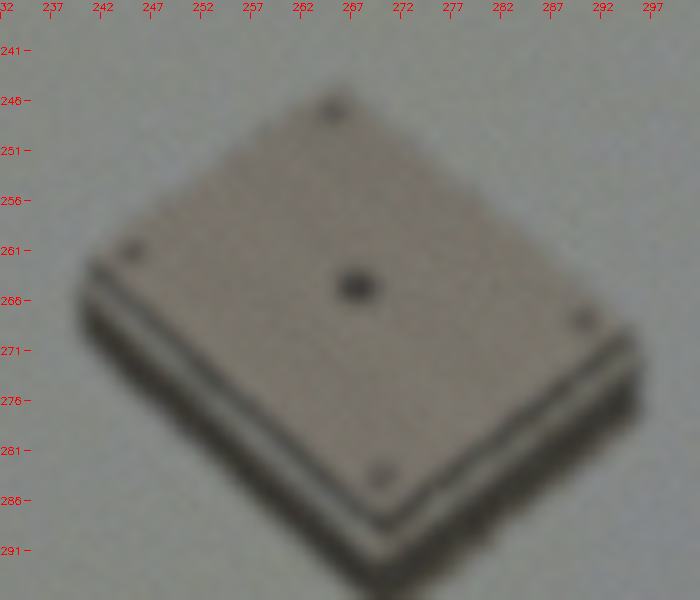

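Run:
```python
from fit import *
sd=viewer.capture("side")
H=[(265.2,247),(245,261.3),(290,268),(270,283.5),(267.5,264.5)]
P=[onz(sd,p,.048) for p in H]
for p in P: print(p.round(4))
print(np.mean(P[:4],0))
for a,b in((0,2),(1,3),(0,1),(2,3)):
    e=P[b]-P[a];print(np.degrees(np.arctan2(e[1],e[0])),np.linalg.norm(e))
```

```text
[ 0.4719 -0.1226  0.048 ]
[ 0.3916 -0.165   0.048 ]
[ 0.5265 -0.2289  0.048 ]
[ 0.4477 -0.2705  0.048 ]
[ 0.4598 -0.1966  0.048 ]
[ 0.45941705 -0.19674685  0.048     ]
-62.83006810030759 0.11951336851605376
-61.98210636890951 0.1195095740422281
-152.1833635896564 0.09081526265505845
-152.18138108501057 0.08904654065714131
```

```bash
sed -i 's/BED=.*/BED=np.array([.4593,-.1958])/' fit.py
python3 - <<'E'
from fit import *
sd=fit({'bl':(263.7,225.6),'nr':(241,240.8),'br':(269,267)})
E
```

```text
yaw,tilt,offs [-6.25182e+01  1.02220e+00 -1.00000e-04  0.00000e+00 -1.90000e-03] +- [7.9400e-01 1.7193e+00 1.4000e-03 1.4000e-03 3.3000e-03] ctr [ 0.4588 -0.1938  0.1317] res px [ 1.1  -1.08 -1.47  0.72  0.38  0.18]
centre-bed [-0.0005  0.002 ] underside z 0.12073442828560642 corner z [0.1424, 0.1443, 0.1431, 0.1412]
```

Fit: yaw −62.5° (bed −62.3°), tilt ≈1°, 2 mm off centre, underside 73 mm above the bed. Lowering and nudging.

Request:
apply_moves(
  plan=[
    [255,[0.03,-0.01,0.05],0],
    [255,[0,0,0.12],0],
    [255,[0,0,0.15],0],
    [255,[0,0,0.1],0],
    [255,[0,0,0.06],0],
    [255,[0,0,0],0],
    [255,[0,0,0],0],
    [255,[0,0,0],0],
  ],
)

```text
time_s: 21.12
tcp_pos: [0.5523, -0.2379, 0.0885]
eef_rot: [-180.0, 0.0, -114.2]
contact_force: [-0.2, 0.5, -1.6]
gripper_width: 0.0099
```

```bash
python3 look.py u side top wrist; python3 z.py u_side 215 215 75 75 8 1.0; python3 two2.py u 215 150 215 150
```

```text
{'time_s': np.float64(21.125), 'joints': array([-4.70580e+00,  1.83782e+01, -1.65418e+01,  4.00000e-03,
       -5.50556e+01,  7.05002e+01]), 'tcp_pos': array([ 0.5523, -0.2379,  0.0885]), 'eef_rot': array([-1.799759e+02,  5.100000e-03, -1.142033e+02]), 'contact_force': array([-0.1733,  0.5413, -1.6445]), 'gripper_width': np.float64(0.0099)}
```

View pics/u_side_z.png

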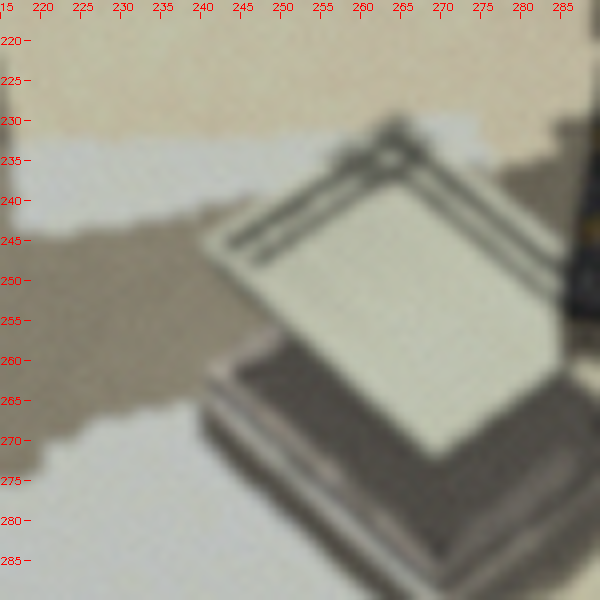

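View pics/u_side.png

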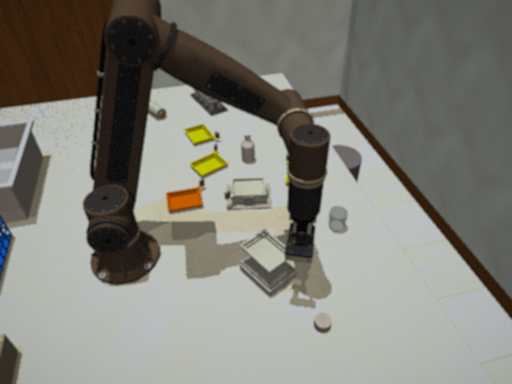

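Run:
```python
from fit import *
sd=fit({'bl':(264.3,230.5),'nr':(240.7,245.3),'br':(269.4,272.2)})
p=lambda n:cv2.imread(f"pics/{n}_side.png")[160:215,215:280]
im=np.hstack([cv2.resize(p(n),None,fx=6,fy=6,interpolation=cv2.INTER_CUBIC) for n in("a","u")]); cv2.imwrite("pics/u_pile.png",im)
```

```text
yaw,tilt,offs [-6.24571e+01 -4.08700e-01  4.00000e-04 -2.00000e-04 -2.30000e-03] +- [8.0330e-01 1.7601e+00 1.4000e-03 1.4000e-03 3.4000e-03] ctr [ 0.4586 -0.1956  0.1101] res px [ 0.64 -1.15 -0.78  0.76  0.15  0.1 ]
centre-bed [-0.0007  0.0002] underside z 0.09911741904600867 corner z [0.1213, 0.1205, 0.121, 0.1217]
```

View pics/u_pile.png

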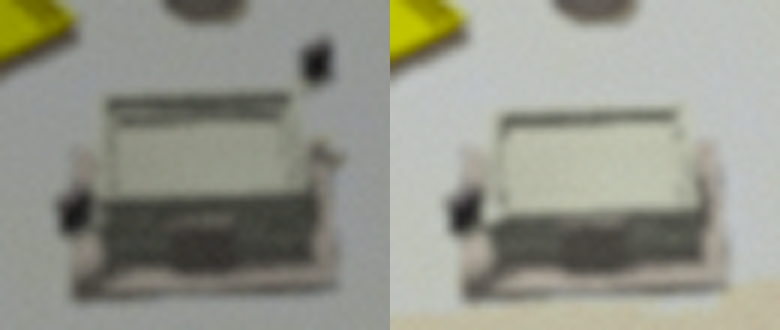

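The pile is fully down with its lug unmoved. The tray is level to about 0.5°, within 1 mm of centre, and its underside is 51 mm above the bed. Handing in.

```bash
python3 -c "
from plant import *
print(get_state()['qd'].round(3)); print(close_job())"
```

```text
[ 0.089  0.019 -0.044  0.087  0.025  0.068]
the job is handed in; nothing more can be done
None
```

I tipped the top tray up by its lug to about 10°, with the far corner still in the nest. I then peeled it off, carried it to the bed and handed in while still holding it in the air, at about 21 s.

**Last checks (side view):**

| Check | Result |
|---|---|
| Tray yaw | −62.5° (bed −62.3°), ±0.8° |
| Tilt | about −0.4°, ±1.8° |
| Centring over the bed | within about 1 mm |
| Underside above the bed | about 51 mm |
| Lower trays | fully down, their lug where it started |
| Bottle, beaker, puck | never approached; looked in place |

**Disagreements and departures:**
- **Missed first grip:** the first closing gripped nothing. The real fingertips sit about 3 cm above the reported tool point. I opened, went lower and gripped properly.
- **Bench touch-down:** the tool cannot tilt and the tray came off tipped in the pads. I rested it briefly on the bare bench between the stack and the bed to level it, then gripped it firmly again. This was not part of the job as asked.
- **Side view only:** the arm blocked the top camera at the end, so the final pose rests on the side view and the wrist position. The corner fit left up to about 1 pixel of error.

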